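# Take up the chisel that suits the notch

### The job

One of the three notched dividers is clamped in the bench vice: draw the chisel whose blade just fits its notch up out of the rack and turn it level, bevel up and flat back down, ready to pare the notch from the robot's side. Hold it pointing squarely at the notch and in line with it, so that a straight push would carry it in between the notch's sides and above its floor, with the edge about 2 cm short of the wood. Don't knock it against the divider or the vice, leave the other chisels in the rack and the other tools where they lie, and finish still holding it there so that I can check the line before the cut.

Things in the scene. Friction and masses are not known exactly. Their poses are not given: they have to be found in the camera images.
- rack: Fixed wooden chisel rack, 280 mm long (y), 110 deep (x), top at z = 112 mm. The top is two battens with a 7.5 mm slit between them; in it three places 46 mm long at y = -72, 0, +72 mm, x = 0, one chisel in each. Open in front and behind, so the blades can be seen. Origin: centre of its underside; +x points away from the robot, turned by up to about 0.5 rad.
- vice: Fixed dark wooden twin-screw bench vice, 280 mm wide (y), jaws 130 mm high, one divider clamped upright between them. Origin: on the bench, below the middle of the clamped divider; +x is normal to the jaws, away from the robot. Two iron handwheels, 66 mm across, stand out to x = -73 mm on the robot's side at y = +-105, z = 65 mm.
- stand: Fixed wooden stand, 127 x 128 mm, 70 mm high, to the right of the vice; the two dividers that wait stand upright in its two slots. Origin: centre of its underside.
- chisel_narrow: Butt chisel, 12 mm blade (4 mm thick, 90 long), round dark handle 118 mm long, 29 mm thick and straight from z = 32 to 92 mm. Stands handle up in the rack, shoulder on its top, blade hanging through the slit. Origin: on the axis at the shoulder, about its balance point; +z to the handle's end, y across the blade, bevel faces -x (in the rack: the robot's side). 0.07 to 0.25 kg.
- chisel_narrow_edge (a point): Middle of the cutting edge of the 12 mm chisel, on its flat back: at (2, 0, -90) mm in the chisel's frame, same axes as the chisel.
- board_narrow: Fixed upright pale plywood drawer divider, 20 mm thick (x), 100 wide (y), 215 high. One square notch in the middle of its top end, 14 mm wide, 35 mm deep, open at the top and right through from face to face. Clamped in the vice or waiting in the stand. Origin: centre of its underside; axes like the vice's, +x away from the robot.
- board_narrow_notch (a point): Middle of the floor of the 14 mm notch, at the face towards the robot: at (-10, 0, 180) mm in that divider's frame, same axes.
- chisel_medium: Butt chisel, 25 mm blade (4 mm thick, 90 long), round dark handle 118 mm long, 29 mm thick and straight from z = 32 to 92 mm. Stands handle up in the rack, shoulder on its top, blade hanging through the slit. Origin: on the axis at the shoulder, about its balance point; +z to the handle's end, y across the blade, bevel faces -x (in the rack: the robot's side). 0.07 to 0.25 kg.
- chisel_medium_edge (a point): Middle of the cutting edge of the 25 mm chisel, on its flat back: at (2, 0, -90) mm in the chisel's frame, same axes as the chisel.
- board_medium: Fixed upright pale plywood drawer divider, 20 mm thick (x), 100 wide (y), 215 high. One square notch in the middle of its top end, 27 mm wide, 35 mm deep, open at the top and right through from face to face. Clamped in the vice or waiting in the stand. Origin: centre of its underside; axes like the vice's, +x away from the robot.
- board_medium_notch (a point): Middle of the floor of the 27 mm notch, at the face towards the robot: at (-10, 0, 180) mm in that divider's frame, same axes.
- chisel_wide: Butt chisel, 38 mm blade (4 mm thick, 90 long), round dark handle 118 mm long, 29 mm thick and straight from z = 32 to 92 mm. Stands handle up in the rack, shoulder on its top, blade hanging through the slit. Origin: on the axis at the shoulder, about its balance point; +z to the handle's end, y across the blade, bevel faces -x (in the rack: the robot's side). 0.07 to 0.25 kg.
- chisel_wide_edge (a point): Middle of the cutting edge of the 38 mm chisel, on its flat back: at (2, 0, -90) mm in the chisel's frame, same axes as the chisel.
- board_wide: Fixed upright pale plywood drawer divider, 20 mm thick (x), 100 wide (y), 215 high. One square notch in the middle of its top end, 40 mm wide, 35 mm deep, open at the top and right through from face to face. Clamped in the vice or waiting in the stand. Origin: centre of its underside; axes like the vice's, +x away from the robot.
- board_wide_notch (a point): Middle of the floor of the 40 mm notch, at the face towards the robot: at (-10, 0, 180) mm in that divider's frame, same axes.
- mallet: Joiner's mallet lying on the bench beyond the rack, head 65 x 130 x 75 mm, handle 26 x 34 mm, 300 mm long in all. Not needed. Origin: on the bench, under the handle.
- gauge: Wooden marking gauge lying between the robot and the work, beam 210 mm, stock 62 x 56 mm, 72 mm high with its screw. Not needed. Origin: under the beam's middle.
- try_square: Try square lying flat on the bench, wooden stock 115 x 30 x 17 mm, steel blade 165 mm. Not needed. Origin: under the stock's middle.
There are look-alikes about, which are no part of the job. Leave any blue, red or turquoise look-alike of the board_wide alone.

How it is judged (in metres and radians):
On the way:
1. the chisel that suits the notch of the clamped divider is drawn up clear of the rack in the gripper (((horizontal distance between board_narrow and vice below 0.05 m and height (world z) of chisel_narrow_edge above 0.118 m and contact force between chisel_narrow and the fingers above 1 N and contact force between chisel_narrow and rack below 0.1 N) or (horizontal distance between board_medium and vice below 0.05 m and height (world z) of chisel_medium_edge above 0.118 m and contact force between chisel_medium and the fingers above 1 N and contact force between chisel_medium and rack below 0.1 N) or (horizontal distance between board_wide and vice below 0.05 m and height (world z) of chisel_wide_edge above 0.118 m and contact force between chisel_wide and the fingers above 1 N and contact force between chisel_wide and rack below 0.1 N))), for 0.1 s.
At the end, for the whole second after the job is handed in: The fitting chisel, gripped and touching nothing else, is still: edge 3 to 45 mm short of the clamped divider, within 6 mm of the notch's middle, 0 to 32 mm above its floor; level and square within 0.17 rad, bevel up within 0.2 rad. The other chisels stand in the rack within 20 mm of their start (((horizontal distance between board_narrow and vice below 0.05 m and x of chisel_narrow_edge in the frame of board_narrow_notch between -0.045 and -0.003 m and y of chisel_narrow_edge in the frame of board_narrow_notch between -0.006 and 0.006 m and z of chisel_narrow_edge in the frame of board_narrow_notch between 0 and 0.032 m and x of chisel_narrow in the frame of board_narrow_notch below -0.07 m and angle between chisel_narrow's own z axis and vertical between 1.4008 and 1.7408 rad and angle between chisel_narrow's own x axis and vertical above 2.94159 rad and angle between the z axis of chisel_narrow and the x axis of board_narrow, either way round below 0.17 rad and linear speed of chisel_narrow below 0.03 m/s and angular speed of chisel_narrow below 0.2 rad/s and contact force between chisel_narrow and the fingers above 2 N and not (contact force between chisel_narrow and rack above 0.3 N or contact force between chisel_narrow and vice above 0.3 N or contact force between chisel_narrow and stand above 0.3 N or contact force between chisel_narrow and board_narrow above 0.3 N or contact force between chisel_narrow and board_medium above 0.3 N or contact force between chisel_narrow and board_wide above 0.3 N or contact force between chisel_narrow and mallet above 0.3 N or contact force between chisel_narrow and gauge above 0.3 N or contact force between chisel_narrow and try_square above 0.3 N) and distance of each of chisel_medium, chisel_wide from where it was at the start of the episode below 0.02 m and angle between each of chisel_medium, chisel_wide's own z axis and vertical below 0.3 rad) or (horizontal distance between board_medium and vice below 0.05 m and x of chisel_medium_edge in the frame of board_medium_notch between -0.045 and -0.003 m and y of chisel_medium_edge in the frame of board_medium_notch between -0.006 and 0.006 m and z of chisel_medium_edge in the frame of board_medium_notch between 0 and 0.032 m and x of chisel_medium in the frame of board_medium_notch below -0.07 m and angle between chisel_medium's own z axis and vertical between 1.4008 and 1.7408 rad and angle between chisel_medium's own x axis and vertical above 2.94159 rad and angle between the z axis of chisel_medium and the x axis of board_medium, either way round below 0.17 rad and linear speed of chisel_medium below 0.03 m/s and angular speed of chisel_medium below 0.2 rad/s and contact force between chisel_medium and the fingers above 2 N and not (contact force between chisel_medium and rack above 0.3 N or contact force between chisel_medium and vice above 0.3 N or contact force between chisel_medium and stand above 0.3 N or contact force between chisel_medium and board_narrow above 0.3 N or contact force between chisel_medium and board_medium above 0.3 N or contact force between chisel_medium and board_wide above 0.3 N or contact force between chisel_medium and mallet above 0.3 N or contact force between chisel_medium and gauge above 0.3 N or contact force between chisel_medium and try_square above 0.3 N) and distance of each of chisel_narrow, chisel_wide from where it was at the start of the episode below 0.02 m and angle between each of chisel_narrow, chisel_wide's own z axis and vertical below 0.3 rad) or (horizontal distance between board_wide and vice below 0.05 m and x of chisel_wide_edge in the frame of board_wide_notch between -0.045 and -0.003 m and y of chisel_wide_edge in the frame of board_wide_notch between -0.006 and 0.006 m and z of chisel_wide_edge in the frame of board_wide_notch between 0 and 0.032 m and x of chisel_wide in the frame of board_wide_notch below -0.07 m and angle between chisel_wide's own z axis and vertical between 1.4008 and 1.7408 rad and angle between chisel_wide's own x axis and vertical above 2.94159 rad and angle between the z axis of chisel_wide and the x axis of board_wide, either way round below 0.17 rad and linear speed of chisel_wide below 0.03 m/s and angular speed of chisel_wide below 0.2 rad/s and contact force between chisel_wide and the fingers above 2 N and not (contact force between chisel_wide and rack above 0.3 N or contact force between chisel_wide and vice above 0.3 N or contact force between chisel_wide and stand above 0.3 N or contact force between chisel_wide and board_narrow above 0.3 N or contact force between chisel_wide and board_medium above 0.3 N or contact force between chisel_wide and board_wide above 0.3 N or contact force between chisel_wide and mallet above 0.3 N or contact force between chisel_wide and gauge above 0.3 N or contact force between chisel_wide and try_square above 0.3 N) and distance of each of chisel_narrow, chisel_medium from where it was at the start of the episode below 0.02 m and angle between each of chisel_narrow, chisel_medium's own z axis and vertical below 0.3 rad))); the arm keeps its last pose, push and grip.
It fails at once if a chisel that does not suit the clamped divider is moved by more than 20 mm (horizontal distance between board_narrow and vice below 0.05 m and distance of any of chisel_medium, chisel_wide from where it was at the start of the episode above 0.02 m).
It fails at once if a chisel that does not suit the clamped divider is moved by more than 20 mm (horizontal distance between board_medium and vice below 0.05 m and distance of any of chisel_narrow, chisel_wide from where it was at the start of the episode above 0.02 m).
It fails at once if a chisel that does not suit the clamped divider is moved by more than 20 mm (horizontal distance between board_wide and vice below 0.05 m and distance of any of chisel_narrow, chisel_medium from where it was at the start of the episode above 0.02 m).
It fails at once if a chisel is knocked against a divider or the vice (over 3 N) (contact force between any of chisel_narrow, chisel_medium, chisel_wide and vice above 3 N or contact force between any of chisel_narrow, chisel_medium, chisel_wide and board_narrow above 3 N or contact force between any of chisel_narrow, chisel_medium, chisel_wide and board_medium above 3 N or contact force between any of chisel_narrow, chisel_medium, chisel_wide and board_wide above 3 N).
It fails at once if the mallet, the marking gauge or the try square is moved by more than 20 mm (distance of any of mallet, gauge, try_square from where it was at the start of the episode above 0.02 m).
It also fails if it takes over 51 s, if anything falls off the work surface, if the arm or the gripper's body presses on something with over 40 N, if the wrist force passes 120 N, or if a joint passes its speed limit or range.

### The arm

A 6-joint arm with a two-finger parallel gripper is mounted at the origin on the work surface. World frame = base frame: x ahead of the robot, y to its left, z up, the work surface at z = 0. Lengths are in m, angles in degrees, forces in N, time in s.
With the tool pointing down it reaches from about 0.35 to 0.775 m from the base axis. Payload 5.5 kg.
Tool frame: the origin (TCP) lies at the very end of the fingers, on their centre line; the grasp point (between the pads) lies 19 mm behind it (r.pinch_z is the distance from the TCP to the grasp point, in m); z points along the fingers, x is the direction in which the jaws open and shut, and the axes are right-handed (so a half turn about z gives the same grasp; the last joint's range is limited). The gripper opens to 85 mm and grips with 20 to 120 N. Pads are 22 mm wide; open, the fingers measure 114 mm over their backs; the gripper's body (76 mm by 85 mm) begins 54 mm behind the grasp point. The pads swing forward as they close: fully open they stand 13 mm farther back than shut.
Start: joints at [66.543, 17.945, 2.641, 74.691, 0, 82.002], TCP at [0.153, 0.554, 0.231] pointing down, gripper open.
Joint ranges: [-158.12, 158.12], [-49.38, 96.58], [-58.88, 72.47], [-126.05, 133.96], [-84.25, 85.87], [-180, 180]. Speed limits (degrees/s): [147.25, 147.25, 180, 180, 180, 180].

### API

Orientations are given as [roll, pitch, yaw] about the fixed x, y, z axes, in that order (R = Rz(yaw) Ry(pitch) Rx(roll)).
In Python, from station import r gives the robot as it stands.
- The arm moves only by the tool drive_tool, never from a script. Its argument "steps" is a list of rows, each an object of numbers: "dx", "dy", "dz": the shift along the tool's x, y, z in m; "turn": the turn about the tool's z in rad. In form: [{"dx": .., "dy": .., "dz": .., "turn": ..}, ...]. A call has 1 to 20 rows; each row is the pose to reach, as a shift and turn from the pose commanded when the call began, along the tool's axes at that moment; what a row does not reach only later rows make up. A row lasts 1/12 s, in which the tool goes at most 41.7 mm and 7.16 degrees, less where a joint would pass 70% of its speed; a pose out of reach is approached as far as the arm can. A call with a gripper value outside its range is refused whole. "gripper" is the finger opening in m, from 0 to 0.0854, set as the call begins (left out, the last holds). The fingers move at their own pace and stop on an object; "grip_force" is the grip in N (left out, the last holds). Time passes only in rows, so rows that repeat a pose let the fingers close. It gives the time, the measured TCP pose, the force and the opening at its end, in the units of the state.
- r.sense(): the state, without advancing time (a new reading comes with each control period).
- r.read_camera(name): name is "side" or "top"; returns the picture (480x640x3 uint8, blue, green, red); there is no depth.
- r.camera_model(name): a dict with "vertical_fov" (degrees; the focal length in pixels is half the picture's height over the tangent of half this angle, whatever the lens; pixels are square), "cx", "cy" (the principal point, pixels), "rvec" (rotation vector, rad) and "tvec" (3), from world to camera coordinates, as OpenCV has them. Camera axes: x right, y down, z forward; pixel columns grow to the right and rows downward; lengths in m; the calibration is good to about 2 mm. A picture is of the moment at which its call begins. camera_model takes no time and is no camera call.
- r.hand_in(): hands the job in, once; it reports no verdict.
The state is a dict: "time_s": time; "joints": joint angles; "dq": joint speeds; "joint_efforts": joint torques, N m; "eef_pos": TCP position; "tool_rot": TCP orientation; "force": force on the tool from outside, world axes, zero at the start; "moment": the same for the moment, N m; "width": finger opening in m.
Only numpy, scipy, OpenCV 4.12 (cv2) and the standard library are available. Lean on these libraries where they do the work, as an engineer would, in place of code of your own. Each camera call takes 0.05 s, during which the arm holds its last target. There are 200 camera calls.

## Working session

There is one attempt and no reset: what is moved stays moved. The work goes in short steps, Python scripts to look and compute and a tool call to move; the robot and the scene stay as the last step left them, time stands still between calls to the robot, and variables do not carry over. Pictures are saved under pics/ and viewed, about 8 in all and at most 12, crops included, and the job is handed in when it is done.

Besides the shell and the picture viewer there is one more tool, called after "Emit:" as name(argument=value, ...), one argument or row to a line, values as JSON. drive_tool: Moves the arm, as the interface text tells. Its arguments: {"type":"object","properties":{"steps":{"type":"array","items":{"type":"object","properties":{"dx":{"type":"number"},"dy":{"type":"number"},"dz":{"type":"number"},"turn":{"type":"number"}}}},"gripper":{"type":"number"},"grip_force":{"type":"number"}},"required":["steps"]}

```bash
ls; mkdir -p pics; python3 - <<'E'
from station import r
import cv2
for n in("side","top"):
    cv2.imwrite(f"pics/{n}0.png",r.read_camera(n)); print(n,r.camera_model(n))
print(r.sense(), r.pinch_z)
E
```

```text
pics
side {'vertical_fov': 46.897839994276524, 'cx': 307.74785002232784, 'cy': 230.77517807253525, 'rvec': array([ 0.925988  ,  2.47026126, -1.11991739]), 'tvec': array([ 0.48782048, -0.0918422 ,  1.55362179])}
top {'vertical_fov': 54.325234514272196, 'cx': 314.8797730196604, 'cy': 230.0624976946132, 'rvec': array([ 2.21244271, -2.18357328,  0.07590851]), 'tvec': array([-0.1283211 ,  0.56065652,  1.31212251])}
{'time_s': 0.1, 'joints': array([6.65426585e+01, 1.79869681e+01, 2.58302783e+00, 7.46908706e+01,
       1.12347397e-03, 8.20024789e+01]), 'dq': array([-0.01619875, -0.16031741,  0.18460193, -0.10865844, -0.0552022 ,
        0.07860491]), 'joint_efforts': array([ 2.13721898e-03, -4.81725883e+01,  2.99244940e+01,  1.27033077e-02,
       -1.60779459e-04,  2.64146550e-06]), 'eef_pos': array([0.15308273, 0.55377063, 0.23049015]), 'tool_rot': array([-1.79985696e+02,  9.37324240e-02,  7.45401904e+01]), 'force': array([-0.27366096, -1.55158031, -0.15772094]), 'moment': array([-0.00603998,  0.02347762, -0.02055691]), 'width': 0.08542108278831219} 0.0187
```

View pics/side0.png

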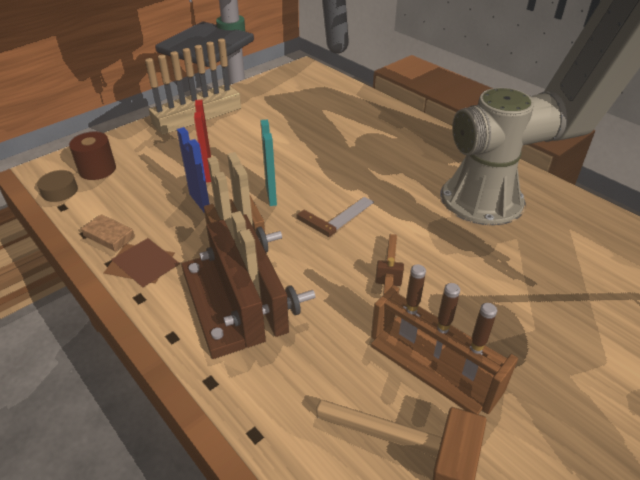

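View pics/top0.png

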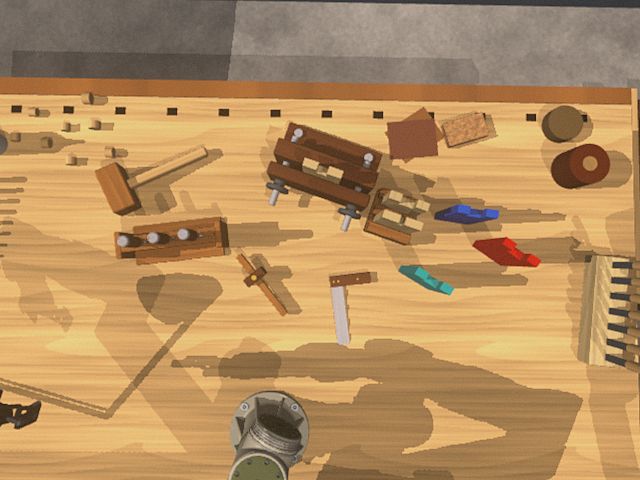

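Side view: rack (445,340) with three chisels at (415,290), (450,305) and (485,330), vice (240,280), and the stand behind it at (225,190). The red, blue and turquoise dividers are look-alikes. Top view: rack (170,240), vice (325,170), gauge (262,280). I'll take close crops next.

```bash
cat > h.py <<'E'
from station import r
import numpy as np, cv2
from scipy.optimize import least_squares
def cam(n):
    m=r.camera_model(n); f=240/np.tan(np.radians(m['vertical_fov'])/2)
    K=np.array([[f,0,m['cx']],[0,f,m['cy']],[0,0,1]]); return K,np.array(m['rvec'],float),np.array(m['tvec'],float)
def proj(n,P):
    K,rv,t=cam(n); return cv2.projectPoints(np.atleast_2d(np.array(P,float)),rv,t,K,None)[0][:,0]
def ray(n,uv,z):
    K,rv,t=cam(n); R=cv2.Rodrigues(rv)[0]; d=R.T@np.linalg.inv(K)@[uv[0],uv[1],1]; c=-R.T@t
    return c+d*(z-c[2])/d[2]
def loc(p,P): # pose (x,y,yaw) applied to local points
    P=np.atleast_2d(np.array(P,float)); c,s=np.cos(p[2]),np.sin(p[2])
    return np.c_[p[0]+c*P[:,0]-s*P[:,1],p[1]+s*P[:,0]+c*P[:,1],P[:,2]]
def fit(obs,p0): # obs: list of (cam, local point, uv)
    f=lambda p:np.ravel([proj(n,loc(p,L))[0]-uv for n,L,uv in obs])
    s=least_squares(f,p0,loss='soft_l1'); return s.x,f(s.x).reshape(-1,2)
E
python3 - <<'E'
import cv2,numpy as np
s=cv2.imread('pics/side0.png');t=cv2.imread('pics/top0.png')
def c(i,x,y,w,h,k): return cv2.resize(i[y:y+h,x:x+w],None,fx=k,fy=k,interpolation=cv2.INTER_CUBIC)
cv2.imwrite('pics/c1.png',np.vstack([np.hstack([c(s,365,255,160,155,2.5),c(s,170,195,160,155,2.5)]),np.hstack([c(t,105,205,133,70,3)[:,:399],c(t,260,120,133,70,3)[:,:399]]).astype(np.uint8) if 0 else np.zeros((1,800,3),np.uint8)]))
cv2.imwrite('pics/c2.png',np.vstack([c(t,105,200,133,75,6),])[:, :798])
cv2.imwrite('pics/c3.png',c(t,260,115,180,130,4.4))
E
```

```text
(no output)
```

View pics/c1.png

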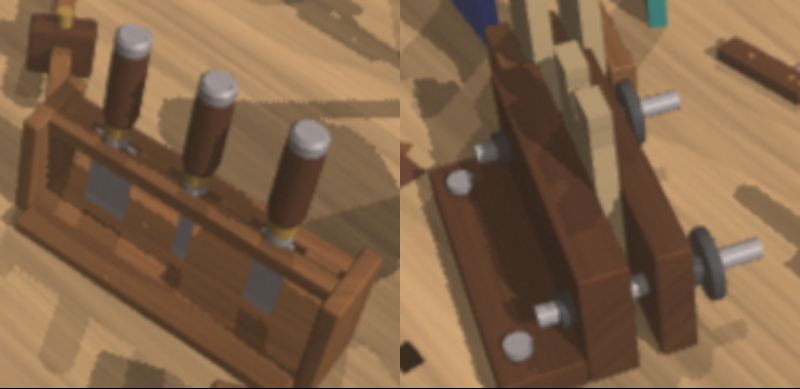

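View pics/c2.png

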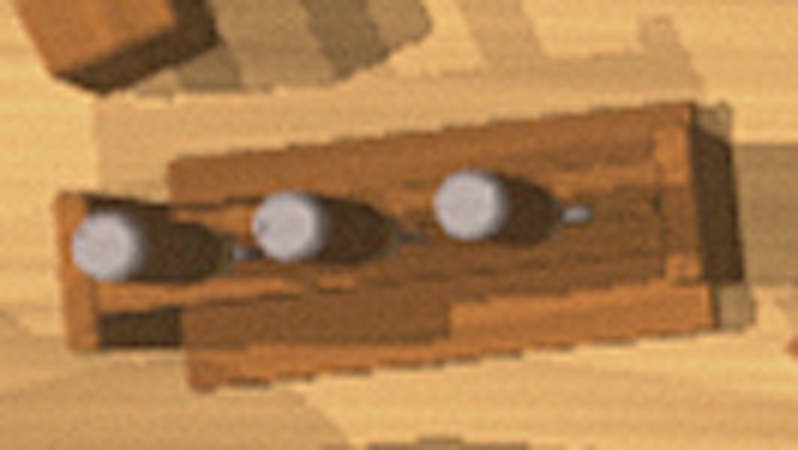

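View pics/c3.png

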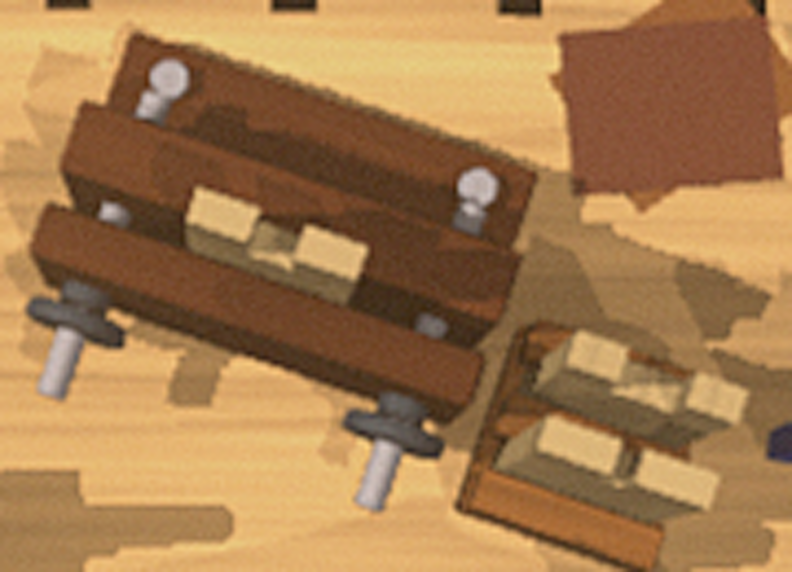

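The clamped divider's notch gap is about a quarter of its width (c3 at (278,245)), so roughly 25–27 mm. The stand holds a narrow-notch divider in front and a wide one behind. That makes medium the fitting chisel. Now I'll fit the poses and check which blade is 25 mm.

```bash
python3 - <<'E'
from h import *
np.set_printoptions(precision=4,suppress=True)
T=[(123,241),(153.5,237.8),(183.3,234.2)];S=[(488.6,309.3),(452.2,289.3),(418.5,270.5)]
for uv in T: print('T',ray('top',uv,.23))
for uv in S: print('S',ray('side',uv,.23))
obs=[(n,(0,y,.23),uv) for n,A in (('top',T),('side',S)) for y,uv in zip((.072,0,-.072),A)]
p,e=fit(obs,(.5,.25,0)); print('rack',p,np.degrees(p[2]));print(e)
for y in(.072,0,-.072):
    for w in(.012,.025,.038):
        q=proj('side',loc(p,[(.002,y+w/2,.022),(.002,y-w/2,.022)])); print(y,w,((q-[365,255])*2.5).round(0).tolist())
def c3(x,y): return (x/4.4+260,y/4.4+115)
# clamped board: top corners z=.215
B=[((.01,.05,.215),c3(200,187)),((-.01,.05,.215),c3(187,221)),((.01,-.05,.215),c3(368,240)),((-.01,-.05,.215),c3(356,281)),
 ((-.01,.0135,.215),c3(249,242)),((.01,.0135,.215),c3(261,208)),((.01,-.0135,.215),c3(308,224)),((-.01,-.0135,.215),c3(296,260))]
p,e=fit([('top',a,b) for a,b in B],(.7,0,-.3)); print('board',p,np.degrees(p[2]));print(e)
q=proj('side',loc(p,[(-.01,.05,.215),(-.01,-.05,.215),(.01,.05,.215),(.01,-.05,.215),(-.01,.0135,.18)]));print(((q-[170,195])*2.5).round(0)+[400,0])
g=ray('top',(256,278),.03);print('gauge',g)
for uv in ((240,255),(285,312)):print('gauge ends',ray('top',uv,.02))
for uv in ((120,200),(138,205),(100,172)):print('mallet head',ray('top',uv,.06))
E
```

```text
T [0.518  0.3358 0.23  ]
T [0.5265 0.2641 0.23  ]
T [0.536  0.1939 0.23  ]
S [0.523  0.3415 0.23  ]
S [0.5327 0.2709 0.23  ]
S [0.5417 0.2003 0.23  ]
rack [0.5283 0.2674 0.1227] 7.030436927779884
[[-1.2657 -0.6696]
 [-1.3743 -0.7844]
 [-0.8551 -0.4913]
 [-0.068  -1.8769]
 [-0.0539 -2.2752]
 [-0.1471 -2.4199]]
0.072 0.012 [[261.0, 310.0], [247.0, 301.0]]
0.072 0.025 [[268.0, 315.0], [240.0, 296.0]]
0.072 0.038 [[276.0, 319.0], [233.0, 292.0]]
0 0.012 [[182.0, 259.0], [170.0, 251.0]]
0 0.025 [[189.0, 263.0], [163.0, 247.0]]
0 0.038 [[196.0, 268.0], [156.0, 242.0]]
-0.072 0.012 [[109.0, 211.0], [97.0, 204.0]]
-0.072 0.025 [[115.0, 216.0], [90.0, 200.0]]
-0.072 0.038 [[122.0, 220.0], [84.0, 196.0]]
board [ 0.7027 -0.137  -0.3171] -18.170759382925006
[[-0.3247 -0.0021]
 [-0.0405 -0.0483]
 [ 0.317   1.2107]
 [ 0.4118 -0.408 ]
 [ 0.0474  0.0231]
 [-0.0233  0.0625]
 [-0.2228  0.0059]
 [-0.1418 -0.4832]]
[[611. 110.]
 [574.  38.]
 [587. 116.]
 [551.  44.]
 [600. 113.]]
gauge [0.4253 0.0419 0.03  ]
gauge ends [0.4888 0.0894 0.02  ]
gauge ends [ 0.3309 -0.0401  0.02  ]
mallet head [0.6352 0.4155 0.06  ]
mallet head [0.6222 0.3659 0.06  ]
mallet head [0.7119 0.4731 0.06  ]
```

The boards and the chisel are settled. Candidates in the side view are: chisel at (488,310) with a 25 mm blade, at (452,290) with 12 mm, and at (418,271) with 38 mm. I choose (488,310), at rack y = +72 mm, about (0.520, 0.339) in world coordinates. The drive tool cannot tilt the gripper, so my plan is:

1. Grip high on the handle with the jaws along the rack.
2. Draw the chisel up.
3. Pivot it in the pads by leaning the blade on the rack top.

Emit:
drive_tool(
  steps=[
    {"dz": -0.04},
    {"dx": -0.02, "dy": 0.08, "dz": -0.04, "turn": -0.1},
    {"dx": -0.03, "dy": 0.12, "dz": -0.04, "turn": -0.2},
    {"dx": -0.04, "dy": 0.16, "dz": -0.04, "turn": -0.3},
    {"dx": -0.05, "dy": 0.2, "dz": -0.04, "turn": -0.392},
    {"dx": -0.06, "dy": 0.24, "dz": -0.04, "turn": -0.392},
    {"dx": -0.07, "dy": 0.28, "dz": -0.04, "turn": -0.392},
    {"dx": -0.08, "dy": 0.31, "dz": -0.04, "turn": -0.392},
    {"dx": -0.09, "dy": 0.34, "dz": -0.04, "turn": -0.392},
    {"dx": -0.1, "dy": 0.37, "dz": -0.04, "turn": -0.392},
    {"dx": -0.1096, "dy": 0.4, "dz": -0.04, "turn": -0.392},
    {"dx": -0.1096, "dy": 0.4115, "dz": -0.04, "turn": -0.392},
    {"dx": -0.1096, "dy": 0.4115, "dz": -0.04, "turn": -0.392},
    {"dx": -0.1096, "dy": 0.4115, "dz": -0.04, "turn": -0.392},
    {"dx": -0.1096, "dy": 0.4115, "dz": -0.04, "turn": -0.392},
  ],
  gripper=0.06,
  grip_force=20,
)

```text
schema error: expected keys dx, dy, dz, turn
```

```bash
python3 - <<'E'
from h import *
s=r.sense();print(s['eef_pos'],s['tool_rot'],s['width'])
i=r.read_camera('side');cv2.imwrite('pics/s1.png',cv2.resize(i[130:400,320:640],None,fx=2.5,fy=2.2,interpolation=cv2.INTER_CUBIC))
E
```

```text
[0.15308273 0.55377063 0.23049015] [-1.79985696e+02  9.37324240e-02  7.45401904e+01] 0.08542108278831219
```

View pics/s1.png

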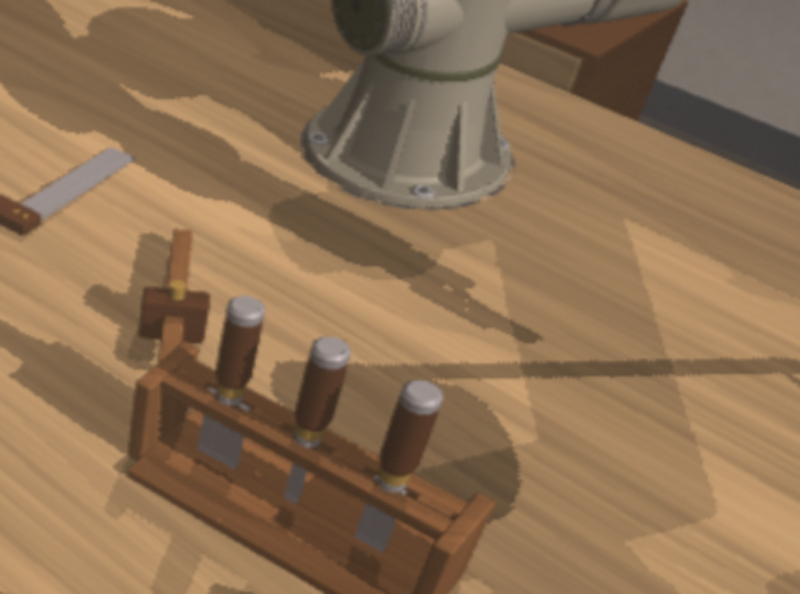

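The call was refused because every row needs all four keys, so the arm has not moved. The picture shows the rack unchanged, with the chosen blade at (375,525), clearly narrower than the wide one at (220,440).

Emit:
drive_tool(
  steps=[
    {"dx": 0, "dy": 0, "dz": -0.04, "turn": 0},
    {"dx": -0.02, "dy": 0.08, "dz": -0.04, "turn": -0.1},
    {"dx": -0.03, "dy": 0.12, "dz": -0.04, "turn": -0.2},
    {"dx": -0.04, "dy": 0.16, "dz": -0.04, "turn": -0.3},
    {"dx": -0.05, "dy": 0.2, "dz": -0.04, "turn": -0.392},
    {"dx": -0.06, "dy": 0.24, "dz": -0.04, "turn": -0.392},
    {"dx": -0.07, "dy": 0.28, "dz": -0.04, "turn": -0.392},
    {"dx": -0.08, "dy": 0.31, "dz": -0.04, "turn": -0.392},
    {"dx": -0.09, "dy": 0.34, "dz": -0.04, "turn": -0.392},
    {"dx": -0.1, "dy": 0.37, "dz": -0.04, "turn": -0.392},
    {"dx": -0.1096, "dy": 0.4, "dz": -0.04, "turn": -0.392},
    {"dx": -0.1096, "dy": 0.4115, "dz": -0.04, "turn": -0.392},
    {"dx": -0.1096, "dy": 0.4115, "dz": -0.04, "turn": -0.392},
    {"dx": -0.1096, "dy": 0.4115, "dz": -0.04, "turn": -0.392},
    {"dx": -0.1096, "dy": 0.4115, "dz": -0.04, "turn": -0.392},
  ],
  gripper=0.06,
  grip_force=20,
)

```text
time_s: 1.4
eef_pos: [0.5195, 0.3395, 0.2711]
tool_rot: [-179.9, -0.0, 97.1]
force: [0.3, 1.0, -0.6]
width: 0.06
```

```bash
python3 - <<'E'
from h import *
s=r.sense();print(s['eef_pos'],s['tool_rot'],s['width'],s['joints'])
i=r.read_camera('side');cv2.imwrite('pics/s2.png',cv2.resize(i[130:400,320:640],None,fx=2.5,fy=2.2,interpolation=cv2.INTER_CUBIC))
print((proj('side',s['eef_pos'])-[320,130])*[2.5,2.2])
E
```

```text
[0.51954187 0.33948877 0.27107494] [-1.79931382e+02 -6.26322592e-03  9.70558247e+01] 0.05999851103900889 [2.57423810e+01 2.30077074e+01 1.54586651e+01 8.25139514e+01
 2.79174712e-02 1.86865372e+01]
[[434.51219481 355.44558393]]
```

View pics/s2.png

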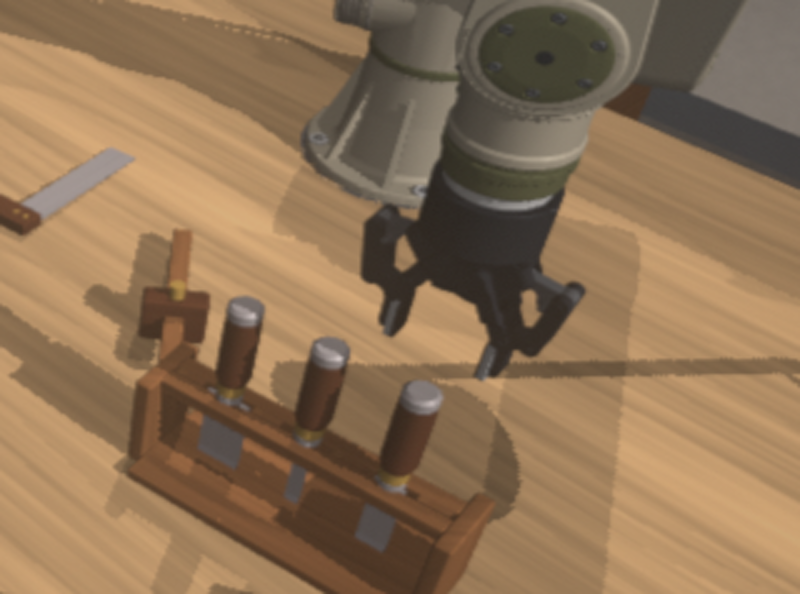

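The gripper hangs over the medium chisel, TCP at (435,355). The outer knuckles at (385,225) and (578,295) look wide, so I'll check their clearance to the neighbouring handle.

```bash
python3 - <<'E'
from h import *
s=r.sense();e=s['eef_pos'];a=np.radians(s['tool_rot'][2]);x=np.array([np.cos(a),np.sin(a),0])
for uv in [(583,292),(365,268),(380,207),(535,352),(390,333),(485,377)]:
    t=(uv[0]/2.5+320,uv[1]/2.2+130)
    f=lambda p:proj('side',e+x*p[0]+[0,0,p[1]])[0]-t
    print(uv,least_squares(f,[0,0.05]).x)
for z in (.112,.2,.23):
  print(z,(proj('side',[[.5195,.339,z]])-[320,130])*[2.5,2.2])
E
```

```text
(583, 292) [0.06957659 0.11364368]
(365, 268) [-0.06349178  0.05194471]
(380, 207) [-0.06470685  0.11260208]
(535, 352) [0.05809197 0.04583864]
(390, 333) [-0.03404953  0.0007575 ]
(485, 377) [0.03541771 0.00183637]
0.112 [[389.4074288  481.62617336]]
0.2 [[412.85127445 414.98803549]]
0.23 [[421.49688509 390.4132536 ]]
```

Emit:
drive_tool(
  steps=[
    {"dx": 0.002, "dy": 0, "dz": 0, "turn": 0},
    {"dx": 0.002, "dy": 0, "dz": 0, "turn": 0},
    {"dx": 0.002, "dy": 0, "dz": 0.01, "turn": 0},
    {"dx": 0.002, "dy": 0, "dz": 0.02, "turn": 0},
    {"dx": 0.002, "dy": 0, "dz": 0.03, "turn": 0},
    {"dx": 0.002, "dy": 0, "dz": 0.04, "turn": 0},
    {"dx": 0.002, "dy": 0, "dz": 0.05, "turn": 0},
    {"dx": 0.002, "dy": 0, "dz": 0.06, "turn": 0},
    {"dx": 0.002, "dy": 0, "dz": 0.07, "turn": 0},
    {"dx": 0.002, "dy": 0, "dz": 0.08, "turn": 0},
    {"dx": 0.002, "dy": 0, "dz": 0.09, "turn": 0},
    {"dx": 0.002, "dy": 0, "dz": 0.1, "turn": 0},
    {"dx": 0.002, "dy": 0, "dz": 0.101, "turn": 0},
  ],
  gripper=0.044,
)

```text
time_s: 2.53
eef_pos: [0.5194, 0.3403, 0.1677]
tool_rot: [-179.8, 0.1, 97.0]
force: [-1.0, -0.8, -1.4]
width: 0.044
```

Emit:
drive_tool(
  steps=[
    {"dx": 0, "dy": 0, "dz": 0, "turn": 0},
    {"dx": 0, "dy": 0, "dz": 0, "turn": 0},
    {"dx": 0, "dy": 0, "dz": 0, "turn": 0},
    {"dx": 0, "dy": 0, "dz": 0, "turn": 0},
    {"dx": 0, "dy": 0, "dz": 0, "turn": 0},
    {"dx": 0, "dy": 0, "dz": 0, "turn": 0},
  ],
  gripper=0.0,
  grip_force=40,
)

```text
time_s: 3.03
eef_pos: [0.5206, 0.341, 0.1706]
tool_rot: [180.0, -0.0, 97.0]
force: [-0.2, 0.4, -0.6]
width: 0.0284
```

Emit:
drive_tool(
  steps=[
    {"dx": 0, "dy": 0, "dz": -0.01, "turn": 0},
    {"dx": 0, "dy": 0, "dz": -0.025, "turn": 0},
    {"dx": 0, "dy": 0, "dz": -0.04, "turn": 0},
    {"dx": 0, "dy": 0, "dz": -0.055, "turn": 0},
    {"dx": 0, "dy": 0, "dz": -0.07, "turn": 0},
    {"dx": 0, "dy": 0, "dz": -0.085, "turn": 0},
    {"dx": 0, "dy": 0, "dz": -0.1, "turn": 0},
    {"dx": 0, "dy": 0, "dz": -0.108, "turn": 0},
    {"dx": 0, "dy": 0, "dz": -0.108, "turn": 0},
    {"dx": 0, "dy": 0, "dz": -0.108, "turn": 0},
    {"dx": 0, "dy": 0, "dz": -0.108, "turn": 0},
    {"dx": 0, "dy": 0, "dz": -0.108, "turn": 0},
  ],
)

```text
time_s: 4.03
eef_pos: [0.5199, 0.3407, 0.2771]
tool_rot: [-179.9, 0.0, 97.0]
force: [0.1, -0.2, -0.7]
width: 0.0283
```

```bash
python3 - <<'E'
from h import *
s=r.sense();print(s['eef_pos'],s['tool_rot'],s['width'],s['force'],s['joints'])
i=r.read_camera('side');cv2.imwrite('pics/s3.png',cv2.resize(i[200:400,400:560],None,fx=3.6,fy=3,interpolation=cv2.INTER_CUBIC))
e=np.array([.5195,.339,.132]);print((proj('side',loc((.5195,.339,.1227),[[.002,.0125,.13],[.002,-.0125,.13],[0,0,.22]]))-[400,200])*[3.6,3])
E
```

```text
[0.51993657 0.3406875  0.27707981] [-1.79887998e+02  3.32377737e-02  9.70024973e+01] 0.028252509581819994 [ 0.09117126 -0.19399893 -0.74096955] [2.58381237e+01 2.31877439e+01 1.65598397e+01 8.34888307e+01
 4.70243241e-03 1.88356541e+01]
[[299.36397662 442.07306312]
 [255.66024265 420.05872142]
 [314.74851411 333.70578184]]
```

View pics/s3.png

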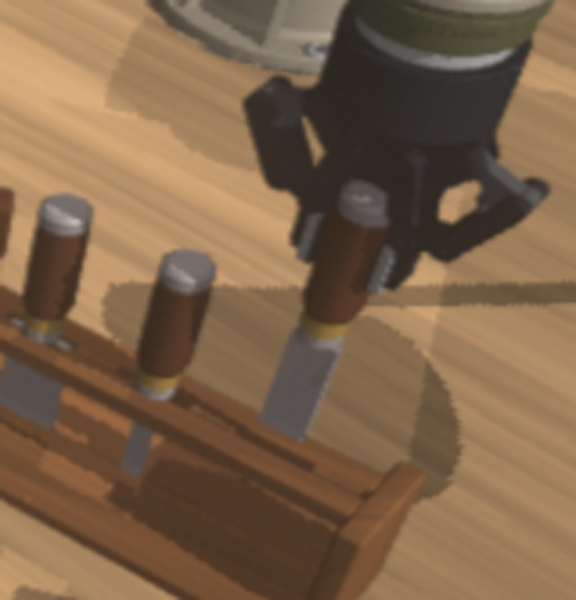

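The medium chisel is clear of the rack, with its edge at about (283,430), as predicted for z ≈ 0.13. Next I lower the tip about 9 mm back into the slit, ease the grip, and lean the handle to +x.

Emit:
drive_tool(
  steps=[
    {"dx": 0, "dy": 0, "dz": 0.01, "turn": 0},
    {"dx": 0, "dy": 0, "dz": 0.02, "turn": 0},
    {"dx": 0, "dy": 0, "dz": 0.026, "turn": 0},
    {"dx": 0, "dy": 0, "dz": 0.026, "turn": 0},
    {"dx": 0, "dy": 0.008, "dz": 0.026, "turn": 0},
    {"dx": 0, "dy": 0.016, "dz": 0.026, "turn": 0},
    {"dx": 0, "dy": 0.024, "dz": 0.026, "turn": 0},
    {"dx": 0, "dy": 0.032, "dz": 0.026, "turn": 0},
    {"dx": 0, "dy": 0.04, "dz": 0.026, "turn": 0},
    {"dx": 0, "dy": 0.048, "dz": 0.028, "turn": 0},
    {"dx": 0, "dy": 0.055, "dz": 0.031, "turn": 0},
    {"dx": 0, "dy": 0.062, "dz": 0.034, "turn": 0},
    {"dx": 0, "dy": 0.07, "dz": 0.037, "turn": 0},
    {"dx": 0, "dy": 0.078, "dz": 0.041, "turn": 0},
    {"dx": 0, "dy": 0.085, "dz": 0.045, "turn": 0},
    {"dx": 0, "dy": 0.085, "dz": 0.045, "turn": 0},
  ],
  grip_force=20,
)

```text
time_s: 5.42
eef_pos: [0.6063, 0.3512, 0.2318]
tool_rot: [-180.0, 0.0, 97.0]
force: [-1.1, -0.9, 0.2]
width: 0.0279
```

```bash
python3 - <<'E'
from h import *
s=r.sense();print(s['eef_pos'],s['tool_rot'],s['width'],s['force'])
i=r.read_camera('side');cv2.imwrite('pics/s4.png',cv2.resize(i[200:400,400:560],None,fx=3.6,fy=3,interpolation=cv2.INTER_CUBIC))
E
```

```text
[0.60628353 0.35118407 0.23181486] [-1.79993848e+02  8.42547830e-03  9.69614388e+01] 0.02793803442744863 [-1.14318932 -0.89525234  0.16742282]
```

View pics/s4.png

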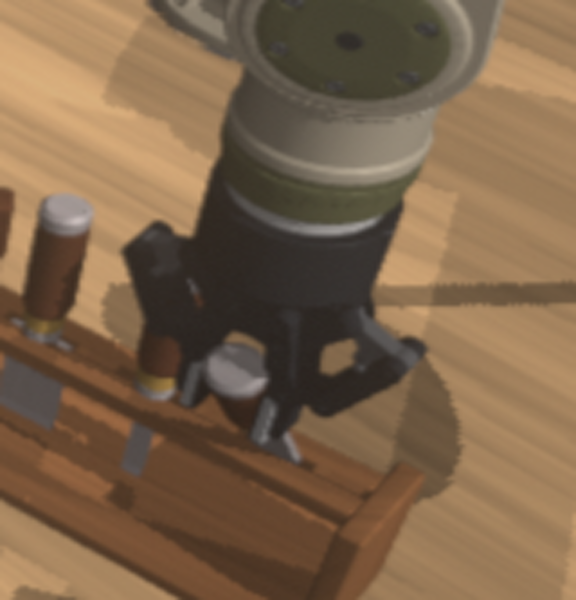

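The chisel is pivoting about the pads: it leans about 30° with its tip still in the slit at (300,460) and its end cap swung toward the camera at (238,370). Next I put the tip onto the front batten, then drag and press down to tilt it further.

Emit:
drive_tool(
  steps=[
    {"dx": 0, "dy": 0, "dz": -0.009, "turn": 0},
    {"dx": 0, "dy": -0.005, "dz": -0.009, "turn": 0},
    {"dx": 0, "dy": -0.011, "dz": -0.008, "turn": 0},
    {"dx": 0, "dy": -0.011, "dz": -0.003, "turn": 0},
    {"dx": 0, "dy": -0.009, "dz": 0.001, "turn": 0},
    {"dx": 0, "dy": -0.003, "dz": 0.005, "turn": 0},
    {"dx": 0, "dy": 0.003, "dz": 0.009, "turn": 0},
    {"dx": 0, "dy": 0.009, "dz": 0.013, "turn": 0},
    {"dx": 0, "dy": 0.015, "dz": 0.018, "turn": 0},
    {"dx": 0, "dy": 0.021, "dz": 0.023, "turn": 0},
    {"dx": 0, "dy": 0.026, "dz": 0.028, "turn": 0},
    {"dx": 0, "dy": 0.027, "dz": 0.035, "turn": 0},
    {"dx": 0, "dy": 0.028, "dz": 0.042, "turn": 0},
    {"dx": 0, "dy": 0.029, "dz": 0.049, "turn": 0},
    {"dx": 0, "dy": 0.03, "dz": 0.056, "turn": 0},
    {"dx": 0, "dy": 0.03, "dz": 0.063, "turn": 0},
    {"dx": 0, "dy": 0.03, "dz": 0.07, "turn": 0},
    {"dx": 0, "dy": 0.03, "dz": 0.07, "turn": 0},
  ],
)

```text
time_s: 6.97
eef_pos: [0.6333, 0.3546, 0.1608]
tool_rot: [-179.8, 0.0, 97.0]
force: [-1.7, 0.8, 0.6]
width: 0.028
```

```bash
python3 - <<'E'
from h import *
s=r.sense();print(s['eef_pos'],s['tool_rot'],s['width'],s['force'])
i=r.read_camera('side');j=r.read_camera('top')
a=cv2.resize(i[200:400,400:560],None,fx=3,fy=3,interpolation=cv2.INTER_CUBIC)[:600,:480];b=cv2.resize(j[150:290,90:194],None,fx=3,fy=4.28,interpolation=cv2.INTER_CUBIC)[:600]
h=min(len(a),len(b));cv2.imwrite('pics/s5.png',np.hstack([a[:h],b[:h]]))
E
```

```text
[0.63327625 0.35457912 0.16078001] [-1.79789167e+02  4.61074160e-02  9.70103951e+01] 0.027973646752980977 [-1.65763843  0.82149223  0.56694188]
```

View pics/s5.png

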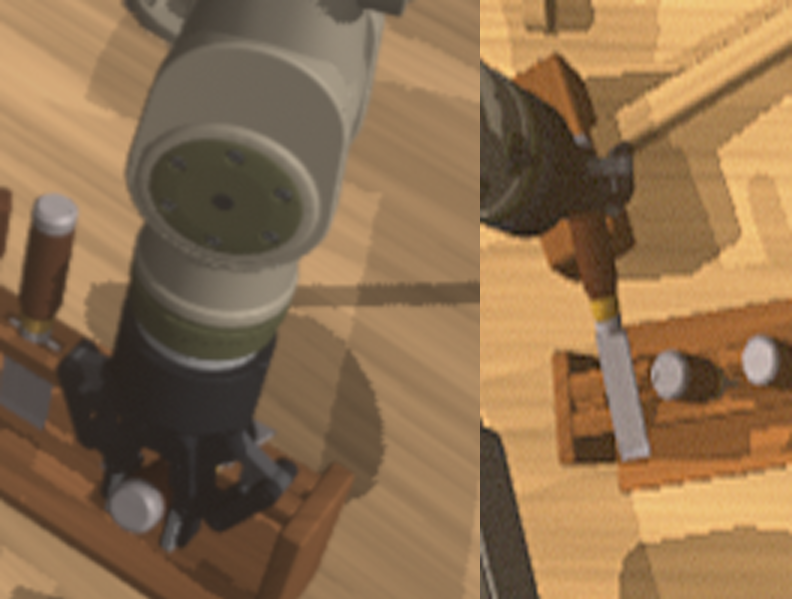

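The side view shows the end cap facing the camera at (138,503). The top view shows the blade lying across the battens at (625,395), about 60° over. I continue lowering until it lies flat.

Emit:
drive_tool(
  steps=[
    {"dx": 0, "dy": 0.003, "dz": 0.006, "turn": 0},
    {"dx": 0, "dy": 0.006, "dz": 0.012, "turn": 0},
    {"dx": 0, "dy": 0.009, "dz": 0.018, "turn": 0},
    {"dx": 0, "dy": 0.01, "dz": 0.024, "turn": 0},
    {"dx": 0, "dy": 0.01, "dz": 0.03, "turn": 0},
    {"dx": 0, "dy": 0.01, "dz": 0.036, "turn": 0},
    {"dx": 0, "dy": 0.01, "dz": 0.042, "turn": 0},
    {"dx": 0, "dy": 0.01, "dz": 0.048, "turn": 0},
    {"dx": 0, "dy": 0.01, "dz": 0.053, "turn": 0},
    {"dx": 0, "dy": 0.01, "dz": 0.057, "turn": 0},
    {"dx": 0, "dy": 0.01, "dz": 0.06, "turn": 0},
    {"dx": 0, "dy": 0.01, "dz": 0.06, "turn": 0},
  ],
)

```text
time_s: 8.07
eef_pos: [0.6442, 0.356, 0.1025]
tool_rot: [-179.9, 0.0, 97.0]
force: [0.3, 0.1, 1.0]
width: 0.0279
```

Emit:
drive_tool(
  steps=[
    {"dx": 0, "dy": 0, "dz": 0.002, "turn": 0},
    {"dx": 0, "dy": 0, "dz": 0.004, "turn": 0},
    {"dx": 0, "dy": 0, "dz": 0.005, "turn": 0},
    {"dx": 0, "dy": 0, "dz": 0.005, "turn": 0},
  ],
)

```text
time_s: 8.4
eef_pos: [0.6446, 0.3562, 0.0983]
tool_rot: [180.0, -0.0, 97.0]
force: [0.2, 0.1, 0.5]
width: 0.0281
```

Emit:
drive_tool(
  steps=[
    {"dx": 0, "dy": 0, "dz": 0.002, "turn": 0},
    {"dx": 0, "dy": 0, "dz": 0.003, "turn": 0},
    {"dx": 0, "dy": 0, "dz": 0.003, "turn": 0},
  ],
)

```text
time_s: 8.65
eef_pos: [0.6446, 0.3562, 0.0951]
tool_rot: [180.0, -0.0, 97.0]
force: [0.4, 0.3, 0.9]
width: 0.028
```

Emit:
drive_tool(
  steps=[
    {"dx": 0, "dy": 0, "dz": 0, "turn": 0},
    {"dx": 0, "dy": 0, "dz": 0, "turn": 0},
    {"dx": 0, "dy": 0, "dz": 0, "turn": 0},
    {"dx": 0, "dy": 0, "dz": 0, "turn": 0},
    {"dx": 0, "dy": 0, "dz": -0.01, "turn": 0},
    {"dx": 0, "dy": 0, "dz": -0.03, "turn": 0},
    {"dx": 0, "dy": 0, "dz": -0.06, "turn": 0},
    {"dx": 0, "dy": 0, "dz": -0.09, "turn": 0},
    {"dx": 0, "dy": 0, "dz": -0.12, "turn": 0},
    {"dx": 0, "dy": 0, "dz": -0.15, "turn": 0},
    {"dx": 0, "dy": 0, "dz": -0.18, "turn": 0},
    {"dx": 0, "dy": 0, "dz": -0.18, "turn": 0},
    {"dx": 0, "dy": 0, "dz": -0.18, "turn": 0},
    {"dx": 0, "dy": 0, "dz": -0.18, "turn": 0},
  ],
  grip_force=80,
)

```text
time_s: 9.82
eef_pos: [0.6444, 0.3561, 0.2747]
tool_rot: [-180.0, 0.0, 97.0]
force: [0.1, 0.6, -1.6]
width: 0.0273
```

```bash
python3 - <<'E'
from h import *
s=r.sense();print(s['eef_pos'],s['tool_rot'],s['width'],s['force'],s['joints'])
E
```

```text
[0.64436758 0.35611318 0.27472389] [-1.79964337e+02  9.31870640e-03  9.70061379e+01] 0.027287564215234105 [ 0.14573371  0.61474118 -1.63901965] [2.26889719e+01 3.90443936e+01 4.24074403e+01 9.33999007e+01
 6.68233613e-04 1.56828367e+01]
```

Blade laid flat, grip firmed to 80 N, lifted clear. I'll carry it over everything at z ≈ 0.27 while yawing it toward the divider.

Emit:
drive_tool(
  steps=[
    {"dx": -0.005, "dy": -0.005, "dz": 0, "turn": -0.05},
    {"dx": -0.02, "dy": -0.015, "dz": 0, "turn": -0.15},
    {"dx": -0.04, "dy": -0.025, "dz": 0, "turn": -0.25},
    {"dx": -0.06, "dy": -0.035, "dz": 0, "turn": -0.35},
    {"dx": -0.08, "dy": -0.047, "dz": 0, "turn": -0.45},
    {"dx": -0.1, "dy": -0.059, "dz": 0, "turn": -0.55},
    {"dx": -0.12, "dy": -0.071, "dz": 0, "turn": -0.65},
    {"dx": -0.14, "dy": -0.082, "dz": 0, "turn": -0.75},
    {"dx": -0.16, "dy": -0.094, "dz": 0, "turn": -0.85},
    {"dx": -0.18, "dy": -0.105, "dz": 0, "turn": -0.95},
    {"dx": -0.2, "dy": -0.117, "dz": 0, "turn": -1.05},
    {"dx": -0.22, "dy": -0.129, "dz": 0, "turn": -1.15},
    {"dx": -0.24, "dy": -0.141, "dz": 0, "turn": -1.25},
    {"dx": -0.26, "dy": -0.152, "dz": 0, "turn": -1.35},
    {"dx": -0.28, "dy": -0.164, "dz": 0, "turn": -1.45},
    {"dx": -0.3, "dy": -0.176, "dz": 0, "turn": -1.55},
    {"dx": -0.32, "dy": -0.187, "dz": 0, "turn": -1.65},
    {"dx": -0.34, "dy": -0.2, "dz": 0, "turn": -1.75},
    {"dx": -0.36, "dy": -0.212, "dz": 0, "turn": -1.85},
    {"dx": -0.375, "dy": -0.22, "dz": 0, "turn": -1.95},
  ],
)

```text
time_s: 11.48
eef_pos: [0.4694, -0.0437, 0.2733]
tool_rot: [179.8, -0.2, -151.0]
force: [0.0, -0.2, -1.7]
width: 0.0275
```

```bash
python3 - <<'E'
from h import *
s=r.sense();print(s['eef_pos'],s['tool_rot'],s['joints'])
# rest to go to pre-pose
e=s['eef_pos'];y=np.radians(s['tool_rot'][2]);d=np.array([.4652,-.059])-e[:2]
print('dx',d@[np.cos(y),np.sin(y)],'dy',d@[np.sin(y),-np.cos(y)],'turn',-np.radians((250.3-s['tool_rot'][2])%360))
E
```

```text
[ 0.46941447 -0.04373838  0.27326009] [ 179.83063203   -0.18585201 -151.02964246] [-1.50881838e+01  6.06293150e+00 -6.50579259e+00  7.76826118e+01
 -7.52672083e-03 -1.34058250e+02]
dx 0.011079191607980987 dy -0.011310634022798178 turn -0.7213383396514469
```

Emit:
drive_tool(
  steps=[
    {"dx": 0.002, "dy": -0.002, "dz": 0, "turn": -0.1},
    {"dx": 0.005, "dy": -0.005, "dz": 0, "turn": -0.2},
    {"dx": 0.008, "dy": -0.008, "dz": 0, "turn": -0.3},
    {"dx": 0.011, "dy": -0.011, "dz": 0, "turn": -0.4},
    {"dx": 0.011, "dy": -0.011, "dz": 0, "turn": -0.5},
    {"dx": 0.011, "dy": -0.011, "dz": 0, "turn": -0.58},
    {"dx": 0.011, "dy": -0.011, "dz": 0, "turn": -0.65},
    {"dx": 0.011, "dy": -0.011, "dz": 0, "turn": -0.7},
    {"dx": 0.011, "dy": -0.011, "dz": 0, "turn": -0.723},
    {"dx": 0.011, "dy": -0.011, "dz": 0, "turn": -0.723},
    {"dx": 0.011, "dy": -0.011, "dz": 0, "turn": -0.723},
    {"dx": 0.011, "dy": -0.011, "dz": 0, "turn": -0.723},
  ],
)

```text
time_s: 12.48
eef_pos: [0.4671, -0.0577, 0.2747]
tool_rot: [179.9, 0.0, -109.9]
force: [-0.2, 0.4, -1.6]
width: 0.0269
```

```bash
python3 - <<'E'
from h import *
s=r.sense();print(s['eef_pos'],s['tool_rot'],s['joints'],s['width'])
e=s['eef_pos'];y=np.radians(s['tool_rot'][2]); t=np.array([-np.sin(y),np.cos(y),0]) # -tool y = tip direction
b=(.7027,-.137,-.3171)
P=[e+[0,0,.021]+t*L for L in (0,.08,.17)]
for n in('side','top'):
    im=r.read_camera(n);cv2.imwrite(f'pics/{n}6.png',im);print(n,proj(n,P).round(1).tolist())
i=cv2.imread('pics/side6.png');j=cv2.imread('pics/top6.png')
# one view: side crop left, top crop right
a=cv2.resize(i[90:290,170:370],None,fx=2,fy=2,interpolation=cv2.INTER_CUBIC);c=cv2.resize(j[120:320,240:440],None,fx=2,fy=2,interpolation=cv2.INTER_CUBIC)
cv2.imwrite('pics/s6.png',np.hstack([a,c]))
E
```

```text
[ 0.46709729 -0.0576741   0.2747003 ] [ 1.79929540e+02  1.82352245e-03 -1.09896330e+02] [-1.68291373e+01  5.80524151e+00 -6.59611425e+00  7.76689061e+01
  5.59103369e-03 -1.76932812e+02] 0.02689607868654462
side [[351.7, 166.1], [316.3, 174.4], [275.0, 184.1]]
top [[287.5, 265.1], [300.2, 231.6], [314.3, 194.3]]
```

View pics/s6.png

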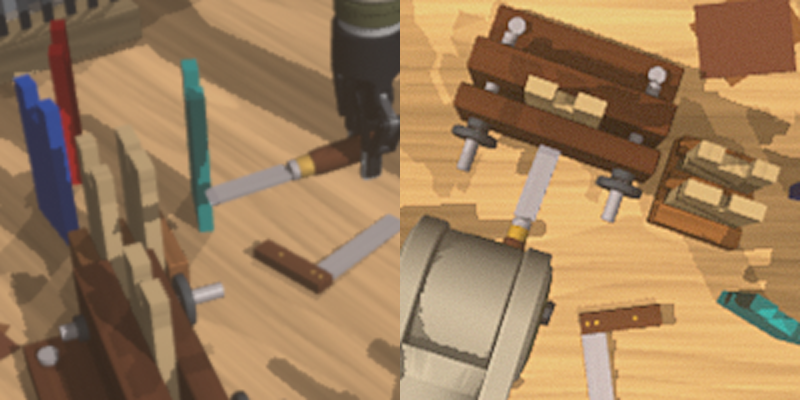

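The side view shows the blade level with bevel up, edge at crop (210,197). In the top view the edge is at (547,150), pointing at the notch at (565,100). The predicted tip pixels agree to within a few pixels. I'll measure the blade numerically and compute the remaining moves.

```bash
cat > m.py <<'E'
from h import *
def blade(n,k,im):
    s=r.sense();e=s['eef_pos'];y=np.radians(s['tool_rot'][2]);t=np.array([-np.sin(y),np.cos(y),0]);x=np.array([np.cos(y),np.sin(y),0])
    hsv=cv2.cvtColor(im,cv2.COLOR_BGR2HSV).astype(int)
    reg=np.zeros(im.shape[:2],np.uint8);Q=[e+[0,0,.021]+t*L+x*w for L,w in((.09,.03),(.2,.03),(.2,-.03),(.09,-.03))]
    cv2.fillConvexPoly(reg,proj(n,Q).astype(np.int32),1)
    m=((hsv[...,1]<60)&(hsv[...,2]>70)&(reg>0)).astype(np.uint8)
    N,l,st,_=cv2.connectedComponentsWithStats(m);i=1+np.argmax(st[1:,4]);c=np.argwhere(l==i)[:,::-1].astype(np.float32)
    return cv2.boxPoints(cv2.minAreaRect(c)),st[i,4],e,t
def report(ims,b):
    R2=np.array([[np.cos(b[2]),np.sin(b[2])],[-np.sin(b[2]),np.cos(b[2])]])
    for n in('top','side'):
        B,A,e,t=blade(n,0,ims[n]);print(n,'area',A,'box',B.round(1).tolist())
        if n=='top':
            z=e[2]+.019; W=np.array([ray(n,q,z) for q in B]);d=(W-e)@t;o=np.argsort(d)
            near,far=W[o[:2]].mean(0),W[o[2:]].mean(0);v=far-near
            print('len',np.linalg.norm(v),'wid',np.linalg.norm(W[o[2]]-W[o[3]]),'edge',far,'in board',R2@(far[:2]-b[:2]),'dir rel board deg',np.degrees(np.arctan2(*(R2@v[:2])[::-1])),'pinch->edge',(far-e)@t)
E
python3 - <<'E'
from m import *
report({n:cv2.imread(f'pics/{n}6.png') for n in('top','side')},(.7027,-.137,-.3171))
E
```

```text
top area 400 box [[296.3999938964844, 225.39999389648438], [309.79998779296875, 191.1999969482422], [320.29998779296875, 195.3000030517578], [306.79998779296875, 229.5]]
len 0.08311568790940542 wid 0.025374067132114052 edge [ 0.62966148 -0.11709823  0.29404351] in board [-0.0756027  -0.00386478] dir rel board deg -2.4169246902768537 pinch->edge 0.1728194148783807
side area 384 box [[270.79998779296875, 183.3000030517578], [311.5, 170.3000030517578], [314.6000061035156, 179.89999389648438], [273.8999938964844, 193.0]]
```

Emit:
drive_tool(
  steps=[
    {"dx": -0.001, "dy": 0, "dz": 0.01, "turn": 0},
    {"dx": -0.002, "dy": 0, "dz": 0.02, "turn": 0},
    {"dx": -0.003, "dy": 0, "dz": 0.03, "turn": 0},
    {"dx": -0.004, "dy": 0, "dz": 0.04, "turn": 0},
    {"dx": -0.005, "dy": 0, "dz": 0.05, "turn": 0},
    {"dx": -0.005, "dy": 0, "dz": 0.06, "turn": 0},
    {"dx": -0.005, "dy": 0, "dz": 0.07, "turn": 0},
    {"dx": -0.005, "dy": 0, "dz": 0.08, "turn": 0},
    {"dx": -0.005, "dy": 0, "dz": 0.09, "turn": 0},
    {"dx": -0.005, "dy": -0.005, "dz": 0.095, "turn": 0},
    {"dx": -0.005, "dy": -0.012, "dz": 0.095, "turn": 0},
    {"dx": -0.005, "dy": -0.02, "dz": 0.095, "turn": 0},
    {"dx": -0.005, "dy": -0.028, "dz": 0.095, "turn": 0},
    {"dx": -0.005, "dy": -0.035, "dz": 0.095, "turn": 0},
    {"dx": -0.005, "dy": -0.04, "dz": 0.095, "turn": 0},
    {"dx": -0.005, "dy": -0.04, "dz": 0.095, "turn": 0},
    {"dx": -0.005, "dy": -0.04, "dz": 0.095, "turn": 0},
    {"dx": -0.005, "dy": -0.04, "dz": 0.095, "turn": 0},
  ],
)

```text
time_s: 14.08
eef_pos: [0.5066, -0.0666, 0.1802]
tool_rot: [180.0, 0.0, -109.8]
force: [-0.5, 0.5, -1.3]
width: 0.0273
```

```bash
python3 - <<'E'
from m import *
s=r.sense();print(s['eef_pos'],s['tool_rot'],s['joints'],s['width'],s['force'])
I={n:r.read_camera(n) for n in('top','side')}
b=(.7027,-.137,-.3171);report(I,b)
O=[]
for n,(x,y,w,h) in (('side',(205,195,90,75)),('top',(280,130,90,75))):
    k=8.8 if n=='side' else 8.8; O.append(cv2.resize(I[n][y:y+h,x:x+w],None,fx=4.44,fy=7.9,interpolation=cv2.INTER_CUBIC)); cv2.imwrite(f'pics/{n}7.png',I[n])
cv2.imwrite('pics/s7.png',np.hstack(O)); print(O[0].shape)
L=loc(b,[(-.01,.0135,.18),(-.01,-.0135,.18),(-.01,.0135,.215),(-.01,-.0135,.215),(-.03,0,.196)])
print('side',((proj('side',L)-[205,195])*[4.44,7.9]).round(0).tolist());print('top',((proj('top',L)-[280,130])*[4.44,7.9]+[400,0]).round(0).tolist())
E
```

```text
[ 0.50658418 -0.06659892  0.18024288] [ 1.79970139e+02  4.74083249e-03 -1.09848309e+02] [-1.65014320e+01  1.21524697e+01 -1.23352241e+01  6.55418396e+01
  6.47606639e-03 -1.76653126e+02] 0.027302355065726504 [-0.54175609  0.51587676 -1.31936949]
top area 342 box [[301.1000061035156, 212.1999969482422], [313.3999938964844, 181.39999389648438], [323.29998779296875, 185.3000030517578], [310.8999938964844, 216.1999969482422]]
len 0.08217577741414742 wid 0.026096568410723935 edge [ 0.66725576 -0.1259673   0.19932044] in board [-0.03711726 -0.0005693 ] dir rel board deg -2.7644128555939256 pinch->edge 0.17140224077365115
side area 384 box [[256.1000061035156, 225.8000030517578], [293.8999938964844, 210.6999969482422], [298.0, 221.0], [260.20001220703125, 236.10000610351562]]
(592, 400, 3)
side [[200.0, 359.0], [182.0, 297.0], [194.0, 260.0], [176.0, 199.0], [228.0, 263.0]]
top [[562.0, 337.0], [607.0, 364.0], [563.0, 316.0], [609.0, 344.0], [573.0, 401.0]]
```

View pics/s7.png

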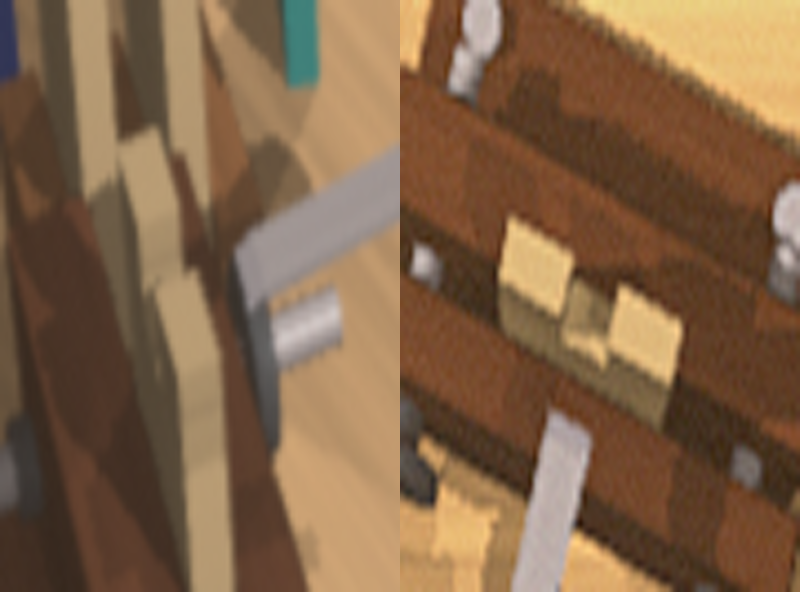

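The bevel facet is visible on top. The edge is at (245,278) in the side crop and (570,428) in the top crop, about 27 mm short of the wood, 0.6 mm off centre and about 13 mm above the floor, with roughly 2° yaw error. I'll make a final small correction.

Emit:
drive_tool(
  steps=[
    {"dx": 0.001, "dy": -0.001, "dz": -0.001, "turn": -0.006},
    {"dx": 0.002, "dy": -0.003, "dz": -0.002, "turn": -0.012},
    {"dx": 0.003, "dy": -0.004, "dz": -0.003, "turn": -0.018},
    {"dx": 0.004, "dy": -0.006, "dz": -0.003, "turn": -0.024},
    {"dx": 0.0045, "dy": -0.007, "dz": -0.003, "turn": -0.03},
    {"dx": 0.0045, "dy": -0.007, "dz": -0.003, "turn": -0.03},
    {"dx": 0.0045, "dy": -0.007, "dz": -0.003, "turn": -0.03},
    {"dx": 0.0045, "dy": -0.007, "dz": -0.003, "turn": -0.03},
    {"dx": 0.0045, "dy": -0.007, "dz": -0.003, "turn": -0.03},
    {"dx": 0.0045, "dy": -0.007, "dz": -0.003, "turn": -0.03},
    {"dx": 0.0045, "dy": -0.007, "dz": -0.003, "turn": -0.03},
    {"dx": 0.0045, "dy": -0.007, "dz": -0.003, "turn": -0.03},
  ],
)

```text
time_s: 15.18
eef_pos: [0.5119, -0.0732, 0.1833]
tool_rot: [-180.0, 0.0, -108.1]
force: [0.4, -0.2, -0.7]
width: 0.0272
```

```bash
python3 - <<'E'
from m import *
s=r.sense();print(s['eef_pos'],s['tool_rot'],s['joints'],s['width'],s['force'],s['dq'])
I={n:r.read_camera(n) for n in('top','side')};b=(.7027,-.137,-.3171);report(I,b)
print(proj('side',loc(b,[(-.03,0,z) for z in(.18,.19,.2,.21)])).round(1).tolist())
# blade tilt: project shoulder/edge for tilt hypotheses against side box midline slope
B,_,e,t=blade('side',0,I['side']);o=np.argsort(B[:,0]);f,nr=B[o[:2]].mean(0),B[o[2:]].mean(0);sl=(f-nr)[1]/(f-nr)[0]
for a in(-8,-4,0,4,8):
    P=[e+[0,0,.019]+L*(t*np.cos(np.radians(a))-np.array([0,0,np.sin(np.radians(a))])) for L in(.085,.165)];q=proj('side',P);print('down deg',a,'slope',((q[1]-q[0])[1]/(q[1]-q[0])[0]).round(3),'meas',sl.round(3))
E
```

```text
[ 0.51188695 -0.07323841  0.18330314] [-1.79996091e+02  5.75147819e-03 -1.08122351e+02] [-1.70456124e+01  1.26912166e+01 -1.12024362e+01  6.61023307e+01
  5.67700407e-03 -1.78923261e+02] 0.027249235025593396 [ 0.36409844 -0.17570417 -0.73533688] [-0.05477737  0.06113451  0.05052967  0.00409211 -0.08689378 -0.1048006 ]
top area 345 box [[303.29998779296875, 210.10000610351562], [313.79998779296875, 178.60000610351562], [323.70001220703125, 181.89999389648438], [313.20001220703125, 213.39999389648438]]
len 0.08194868129084117 wid 0.02566793822642173 edge [ 0.67446462 -0.12677447  0.20229874] in board [-0.03001612  0.00091158] dir rel board deg 0.582893999699402 pinch->edge 0.1711757523664375
side area 390 box [[253.39999389648438, 225.39999389648438], [291.1000061035156, 210.3000030517578], [295.3999938964844, 221.0], [257.70001220703125, 236.10000610351562]]
[[257.0, 234.0], [256.6, 230.5], [256.3, 226.9], [255.9, 223.3]]
down deg -8 slope -0.156 meas -0.4
down deg -4 slope -0.216 meas -0.4
down deg 0 slope -0.276 meas -0.4
down deg 4 slope -0.335 meas -0.4
down deg 8 slope -0.395 meas -0.4
```

The minAreaRect slope is unreliable on a skewed parallelogram. I'll measure the tilt from the blade's long edges instead.

```bash
cat > tilt.py <<'E'
from h import *
s=r.sense();e=s['eef_pos'];y=np.radians(s['tool_rot'][2]);t=np.array([-np.sin(y),np.cos(y),0]);x=np.array([np.cos(y),np.sin(y),0])
im=r.read_camera('side');hsv=cv2.cvtColor(im,cv2.COLOR_BGR2HSV).astype(int)
m=((hsv[...,1]<60)&(hsv[...,2]>70))
cols=np.arange(265,290);up=[];lo=[]
for c in cols:
    w=np.where(m[205:240,c])[0]+205;  # keep run containing expected blade row
    g=np.split(w,np.where(np.diff(w)>1)[0]+1);g=max(g,key=len);up.append(g[0]);lo.append(g[-1])
pu,pl=np.polyfit(cols,up,1),np.polyfit(cols,lo,1);print('slopes',pu[0],pl[0],'rows at 277',np.polyval(pu,277),np.polyval(pl,277),list(zip(up,lo))[::6])
for a in(-4,0,4,8):
    d=t*np.cos(np.radians(a))-np.array([0,0,np.sin(np.radians(a))]);n=np.array([0,0,1])*np.cos(np.radians(a))+t*np.sin(np.radians(a))
    out=[]
    for w,k in((-.0125,.002),(.0125,.002),(-.0125,-.002),(.0125,-.002)):
        q=proj('side',[e+[0,0,.02]+d*L+x*w+n*k for L in(.09,.15)]);p=np.polyfit(q[:,0],q[:,1],1);out.append((round(p[0],3),round(np.polyval(p,277),1)))
    print(a,out)
E
python3 tilt.py
```

```text
slopes -0.3515384615384634 -0.3630769230769239 rows at 277 217.28000000000003 226.32 [(np.int64(222), np.int64(231)), (np.int64(219), np.int64(228)), (np.int64(217), np.int64(226)), (np.int64(215), np.int64(224)), (np.int64(213), np.int64(222))]
-4 [(np.float64(-0.218), np.float64(220.4)), (np.float64(-0.213), np.float64(212.6)), (np.float64(-0.219), np.float64(221.9)), (np.float64(-0.214), np.float64(214.0))]
0 [(np.float64(-0.278), np.float64(223.7)), (np.float64(-0.273), np.float64(215.6)), (np.float64(-0.278), np.float64(225.2)), (np.float64(-0.274), np.float64(217.1))]
4 [(np.float64(-0.337), np.float64(227.0)), (np.float64(-0.333), np.float64(218.7)), (np.float64(-0.337), np.float64(228.5)), (np.float64(-0.334), np.float64(220.1))]
8 [(np.float64(-0.396), np.float64(230.3)), (np.float64(-0.393), np.float64(221.7)), (np.float64(-0.397), np.float64(231.8)), (np.float64(-0.394), np.float64(223.2))]
```

Emit:
drive_tool(
  steps=[
    {"dx": 0, "dy": 0, "dz": -0.002, "turn": 0},
    {"dx": 0, "dy": 0, "dz": -0.004, "turn": 0},
    {"dx": 0, "dy": 0, "dz": -0.004, "turn": 0},
    {"dx": 0, "dy": 0, "dz": -0.004, "turn": 0},
    {"dx": 0, "dy": 0, "dz": -0.004, "turn": 0},
    {"dx": 0, "dy": 0, "dz": -0.004, "turn": 0},
    {"dx": 0, "dy": 0, "dz": -0.004, "turn": 0},
    {"dx": 0, "dy": 0, "dz": -0.004, "turn": 0},
    {"dx": 0, "dy": 0, "dz": -0.004, "turn": 0},
    {"dx": 0, "dy": 0, "dz": -0.004, "turn": 0},
    {"dx": 0, "dy": 0, "dz": -0.004, "turn": 0},
    {"dx": 0, "dy": 0, "dz": -0.004, "turn": 0},
    {"dx": 0, "dy": 0, "dz": -0.004, "turn": 0},
    {"dx": 0, "dy": 0, "dz": -0.004, "turn": 0},
    {"dx": 0, "dy": 0, "dz": -0.004, "turn": 0},
    {"dx": 0, "dy": 0, "dz": -0.004, "turn": 0},
  ],
  grip_force=110,
)

```text
time_s: 16.67
eef_pos: [0.5119, -0.0733, 0.1873]
tool_rot: [-180.0, 0.0, -108.1]
force: [0.5, -0.4, -2.1]
width: 0.0269
```

```bash
python3 tilt.py; python3 - <<'E'
from m import *
s=r.sense();print(s['eef_pos'],s['tool_rot'],s['joints'][5],s['width'],s['force'],s['time_s'])
I={n:r.read_camera(n) for n in('top','side')};b=(.7027,-.137,-.3171);report(I,b)
print(proj('side',loc(b,[(-.03,0,z) for z in(.18,.19,.2,.21)])).round(1).tolist())
# joint fit: edge mid in both cameras -> 3D
o=blade('side',0,I['side'])[0];f=o[np.argsort(o[:,0])[:2]].mean(0);c=blade('top',0,I['top'])[0];g=c[np.argsort(c[:,1])[:2]].mean(0)
S=least_squares(lambda P:np.r_[proj('side',P)[0]-f,proj('top',P)[0]-g],[.67,-.127,.2]);print('edge 3D',S.x,S.fun)
E
```

```text
slopes -0.3523076923076927 -0.35076923076922967 rows at 277 215.83999999999997 224.79999999999995 [(np.int64(220), np.int64(229)), (np.int64(218), np.int64(227)), (np.int64(216), np.int64(225)), (np.int64(214), np.int64(223)), (np.int64(212), np.int64(221))]
-4 [(np.float64(-0.217), np.float64(219.0)), (np.float64(-0.212), np.float64(211.1)), (np.float64(-0.218), np.float64(220.4)), (np.float64(-0.213), np.float64(212.6))]
0 [(np.float64(-0.277), np.float64(222.3)), (np.float64(-0.272), np.float64(214.2)), (np.float64(-0.278), np.float64(223.7)), (np.float64(-0.273), np.float64(215.6))]
4 [(np.float64(-0.336), np.float64(225.6)), (np.float64(-0.332), np.float64(217.2)), (np.float64(-0.337), np.float64(227.0)), (np.float64(-0.333), np.float64(218.7))]
8 [(np.float64(-0.396), np.float64(228.9)), (np.float64(-0.393), np.float64(220.3)), (np.float64(-0.396), np.float64(230.4)), (np.float64(-0.393), np.float64(221.8))]
[ 0.51189504 -0.07329669  0.1872759 ] [-1.79999234e+02  7.55569179e-03 -1.08127386e+02] -178.92530414831535 0.026787328361187742 [ 0.05330228  0.23502192 -0.9454575 ] 16.7167
top area 350 box [[302.8999938964844, 209.89999389648438], [314.1000061035156, 177.89999389648438], [324.1000061035156, 181.39999389648438], [313.0, 213.39999389648438]]
len 0.08322724757135798 wid 0.025972201301150626 edge [ 0.67523974 -0.12746622  0.20625928] in board [-0.02906394  0.00049601] dir rel board deg -0.15635399701873254 pinch->edge 0.17211030345347317
side area 389 box [[253.10000610351562, 223.6999969482422], [292.20001220703125, 210.0], [295.8999938964844, 220.5], [256.79998779296875, 234.1999969482422]]
[[257.0, 234.0], [256.6, 230.5], [256.3, 226.9], [255.9, 223.3]]
edge 3D [ 0.67735815 -0.12798955  0.19588678] [ 0.17476021  0.01484694  0.13314324 -0.15612722]
```

```bash
python3 -c "
from station import r
print(r.hand_in()); s=r.sense(); print(s['eef_pos'],s['time_s'],s['width'])"
```

```text
the job is handed in; nothing more can be done
None
the job is handed in; nothing more can be done
```

The 25 mm chisel is held in the gripper at 110 N, bevel up and pointing at the clamped 27 mm notch. I handed the job in at about 17 s; no verdict came back.

I drew it from the rack, then tipped it over in the pads by leaning the blade on the rack top, because the drive cannot tilt the gripper. After that I carried it over the bench and lined it up.

Last checks, from camera measurements:
- **Position:** the edge is about 17–19 mm short of the wood, under 1 mm from the notch's middle, and about 16 mm above its floor.
- **Square to the board:** within about 0.5°, on the last two readings.
- **Level:** the blade droops slightly at the edge. The two ways of measuring disagree: the blade's slope gives about 5°, the edge height about 3°. Both are inside the 9.7° allowed, and it did not creep over the last 1.5 s.
- **Knocks:** the readings taken after each move showed no sign of contact with the divider or vice.
- **Other tools:** I did not measure the other two chisels, mallet, gauge or try square again at the end. The last picture of the rack area showed the other two chisels still standing in it.

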